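# Slide the specimen tray under the slide reader's bridge

### The job

Push the white slide tray along the desk with the fingers, flat and without lifting or tipping it, under the low bridge of the slide reader until it is fully home against the back stop, without ramming it. Then press the reader's green start key all the way down, once the tray is home, and let go of it. Do not disturb anything else on the desk.

Things in the scene. Friction and masses are not known exactly. Their poses are not given: they have to be found in the camera images.
- tray: White flat slide tray, five glass slides and two blue lines on top: 150 mm long (its x), 110 mm wide (its y), 20 mm thick, 0.18 to 0.35 kg, loose, flat on the desk, vertical sides. Origin: centre of its underside, z up. Its +x end enters first. It starts before the reader's mouth, up to 30 mm off its centre line and 20 degrees askew.
- reader: Slide reader fixed to the desk: low white and grey bridge over the bare desk top. Origin: on the desk, middle of its tunnel; z up, x points into the tunnel (the way the tray is pushed, roughly to the robot's left), y across. Bridge 172 mm wide, top 45 mm high; a grey head with black cap, 83 mm high, on its rear -y part. With the tray home, the tray's origin is at x = -20 mm here.
- reader_mouth (a point): Middle of the tunnel's mouth, on the desk, 50 mm before the reader's origin (its x = -50 mm). Tunnel 124 mm wide (inner walls at y = +-62 mm) and 25 mm high: 5 mm of headroom and 7 mm each side of the tray. Two thin steel lead-in guides, 15 mm high, flare from the mouth out to x = -78 mm, y = +-77 mm. With the tray home, 45 mm of it stick out of the mouth.
- reader_stop (a point): Middle of the back stop's face on the desk, at the tunnel's end (reader x = +55 mm): the tray's +x end meets it when home.
- start_key_top (a point): Centre of the top face of the green round start key (26 mm diameter), facing up, on the bridge near its +y end: at x = -5, y = +60 mm in the reader's frame, 67 mm above the desk. It stands 10 mm out of a black collar of 42 mm diameter.
- start_key (a joint): Travel of the start key in m: 0 released, 0.006 fully down. A spring key: 4 N push it fully down, and it comes up by itself.
- bottle: Bystander, to be left where it stands: amber glass bottle with black cap, 44 mm diameter, 95 mm tall, stands a little behind the reader. Origin: centre of its underside.
- mug: Bystander, to be left where it stands: blue ceramic mug, 76 mm diameter, 85 mm tall, beyond the reader on the side away from the robot. Origin: centre of its underside.
- slide_box: Bystander, to be left where it stands: blue and orange plastic slide box, 95 x 40 x 34 mm, on the robot's side of the reader. Origin: centre of its underside.
- stapler: Bystander, to be left where it stands: red and black stapler, 130 x 36 x 45 mm, at the right of the desk. Origin: centre of its underside.
- calculator: Bystander, to be left where it stands: black desk calculator, 130 x 75 x 16 mm, at the right of the desk. Origin: centre of its underside.
- jar: Bystander, to be left where it stands: glass jar with white lid, 60 mm diameter, 75 mm tall, at the left of the desk. Origin: centre of its underside.
There are look-alikes about, which are no part of the job. What is shaped like the reader but pink is not meant. Of the things shaped like the tray, the white one is meant.

How it is judged:
By the outcome, as a careful person would: the job done as asked, in the order asked, and still so for the second after the job is handed in, with the robot touching nothing.
It also fails if it takes over 72 s, if anything falls off the work surface, if the arm or the gripper's body presses on something with over 40 N, if the wrist force passes 120 N, or if a joint passes its speed limit or range.

### The arm

A 6-joint arm with a two-finger parallel gripper is mounted at the origin on the work surface. World frame = base frame: x ahead of the robot, y to its left, z up, the work surface at z = 0. Lengths are in mm, angles in rad, forces in N, time in s.
With the tool pointing down it reaches from about 350 to 775 mm from the base axis. Payload 7.3 kg.
Tool frame: the origin (TCP) lies at the very end of the fingers, on their centre line; the grasp point (between the pads) lies 19 mm behind it; x points along the fingers, z is the direction in which the jaws open and shut, and the axes are right-handed (so a half turn about x gives the same grasp; the last joint's range is limited). The gripper opens to 92 mm and grips with 3 to 60 N. Pads are 19 mm wide; open, the fingers measure 130 mm over their backs; the gripper's body (75 mm by 190 mm) begins 47 mm behind the grasp point.
Start: joints at [1.052, 0.342, 1.524, -0, 1.275, -0.146], TCP at [191.205, 488.964, 226.741] pointing down, gripper open.
Joint ranges: [-2.53, 2.53], [-0.77, 2.02], [0.04, 2.7], [-1, 4.14], [0.28, 2.66], [-3.11, 3.11]. Speed limits (rad/s): [2.57, 2.57, 3.14, 3.14, 3.14, 3.14].

### API

Orientations are given as [roll, pitch, yaw] about the fixed x, y, z axes, in that order (R = Rz(yaw) Ry(pitch) Rx(roll)).
In Python, from plant import * gives the robot as it stands.
- The arm moves only by the tool carry_out, never from a script. Its argument "rows" is a list of rows, each a list of 4 numbers: the shift along the world's x, y, z in mm, then the turn about the world's z in degrees. In form: [[x, y, z, twist], ...]. A call has 1 to 20 rows; each row is the pose to reach, as a shift and turn from the pose measured when the call began; what a row does not reach only later rows make up. A row lasts 1/12 s, in which the tool goes at most 41.7 mm and 7.16 degrees, less where a joint would pass 70% of its speed; a pose out of reach is approached as far as the arm can. A call with a gripper value outside its range is refused whole. "hand" is the finger opening in mm, from 0 to 91.8, set as the call begins (left out, the last holds). The fingers move at their own pace and stop on an object; the grip force is fixed at half the most. Time passes only in rows, so rows that repeat a pose let the fingers close. It gives the time, the measured TCP pose, the force and the opening at its end, in the units of the state.
- get_obs(): the state, without advancing time (a new reading comes with each control period).
- capture(name): name is "scene" or "side" or "wrist"; returns the picture (420x560x3 uint8, red, green, blue); there is no depth.
- camera_info(name): a dict with "camera_matrix" (3x3 intrinsics, pixels), "pose" (4x4, takes a point from camera to world coordinates); the wrist camera has in their place "mount" (4x4, takes a point from camera to tool coordinates, whose origin is the TCP and whose axes are the tool frame's). Camera axes: x right, y down, z forward; pixel columns grow to the right and rows downward; lengths in mm; the calibration is good to about 2 mm. A picture is of the moment at which its call begins: read the wrist's pose just before it. camera_info takes no time and is no camera call.
- close_job(): hands the job in, once; it reports no verdict.
The state is a dict: "time": time; "joint_positions": joint angles; "dq": joint speeds; "tau": joint torques, N m; "tool_pos": TCP position; "tcp_rot": TCP orientation; "contact_force": force on the tool from outside, world axes, zero at the start; "moment": the same for the moment, N m; "grip_width": finger opening in mm.
Only numpy, scipy, OpenCV 4.12 (cv2) and the standard library are available. Lean on these libraries where they do the work, as an engineer would, in place of code of your own. Each camera call takes 0.05 s, during which the arm holds its last target. There are 200 camera calls.

## Working session

There is one attempt and no reset: what is moved stays moved. The work goes in short steps, Python scripts to look and compute and a tool call to move; the robot and the scene stay as the last step left them, time stands still between calls to the robot, and variables do not carry over. Pictures are saved under pics/ and viewed, about 8 in all and at most 12, crops included, and the job is handed in when it is done.

Besides the shell and the picture viewer there is one more tool, called after "Request:" by a JSON object that holds its "op" and its "data", one argument or row to a line. carry_out: Moves the arm, as the interface text tells. Its arguments: {"type":"object","properties":{"rows":{"type":"array"},"hand":{"type":"number"}},"required":["rows"]}

```bash
mkdir -p pics; ls; python3 - <<'E'
from plant import *
import cv2
o=get_obs();print(o)
for n in("scene","side"):
    im=capture(n);cv2.imwrite(f"pics/{n}0.png",cv2.cvtColor(im,cv2.COLOR_RGB2BGR))
    print(n,camera_info(n))
print(camera_info("wrist"))
E
```

```text
pics
{'time': 0.0, 'joint_positions': array([ 1.05201155e+00,  3.42738415e-01,  1.52504497e+00, -6.24703088e-05,
        1.27540021e+00, -1.46004379e-01]), 'dq': array([ 0.00081412,  0.00017375,  0.00091673,  0.0006608 , -0.00038196,
       -0.00075687]), 'tau': array([ 4.14915803e-04, -4.31251752e+01, -2.44209212e+01,  7.19240773e-02,
        5.60950523e-02, -1.06978807e-04]), 'tool_pos': array([190.9951738 , 488.570324  , 226.02707157]), 'tcp_rot': array([ 3.03311791,  1.56920426, -2.05203324]), 'contact_force': array([-0.2241981 , -0.34752152, -0.58288664]), 'moment': array([-0.01305096,  0.02458808, -0.01326142]), 'grip_width': 92.02072607141675}
scene {'camera_matrix': array([[478.90938159,   0.        , 279.93869145],
       [  0.        , 478.90938159, 202.16972254],
       [  0.        ,   0.        ,   1.        ]]), 'pose': array([[ 2.01724937e-01,  5.22482901e-01, -8.28443521e-01,
         1.60170728e+03],
       [ 9.79278227e-01, -1.23069377e-01,  1.60835579e-01,
        -2.31647788e+02],
       [-1.79221879e-02, -8.43721249e-01, -5.36482291e-01,
         7.72103937e+02],
[... 439 characters left out ...]
02],
       [-4.73077692e-03, -6.38653369e-01, -7.69480015e-01,
         8.22389514e+02],
       [ 0.00000000e+00,  0.00000000e+00,  0.00000000e+00,
         1.00000000e+00]])}
{'camera_matrix': array([[337.77473448,   0.        , 281.71062844],
       [  0.        , 337.77473448, 213.55667689],
       [  0.        ,   0.        ,   1.        ]]), 'mount': array([[ 2.47769330e-04, -3.11847507e-01,  9.50132133e-01,
        -1.57065280e+02],
       [-7.75502343e-04, -9.50131937e-01, -3.11847241e-01,
         8.44479415e+01],
       [ 9.99999669e-01, -6.59563514e-04, -4.77252026e-04,
        -7.39317282e-02],
       [ 0.00000000e+00,  0.00000000e+00,  0.00000000e+00,
         1.00000000e+00]])}
```

View pics/scene0.png

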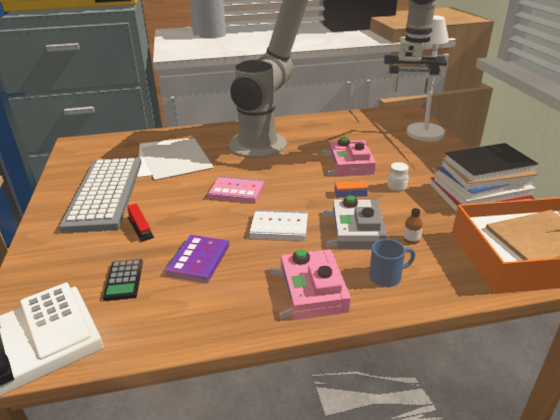

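View pics/side0.png

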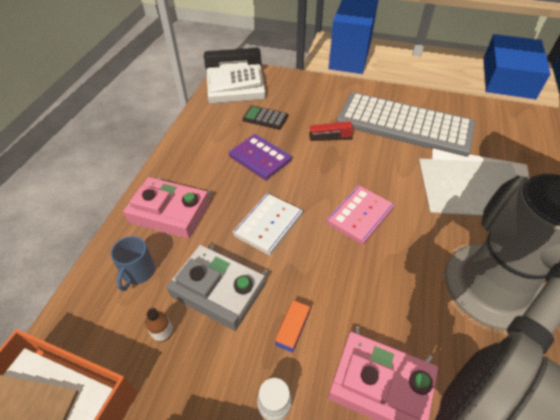

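The white tray is at scene (279,226) and side (268,222). The white and grey reader is at scene (358,220) and side (218,285). The look-alikes are two pink readers at scene (352,155) and (314,280), a pink tray at (237,189) and a purple tray at (198,257). Only the white tray and the white/grey reader fit the description, so I'll confirm them in one enlarged crop.

```bash
python3 - <<'E'
import cv2,numpy as np
a=cv2.imread("pics/side0.png")[185:335,155:320]; b=cv2.imread("pics/scene0.png")[190:255,240:400]
A=cv2.resize(a,None,fx=4,fy=4,interpolation=cv2.INTER_CUBIC)  # 660x600
cv2.imwrite("pics/sidecrop.png",A)
cv2.imwrite("pics/scenecrop.png",cv2.resize(b,None,fx=5,fy=5,interpolation=cv2.INTER_CUBIC))
E
```

```text
(no output)
```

View pics/sidecrop.png

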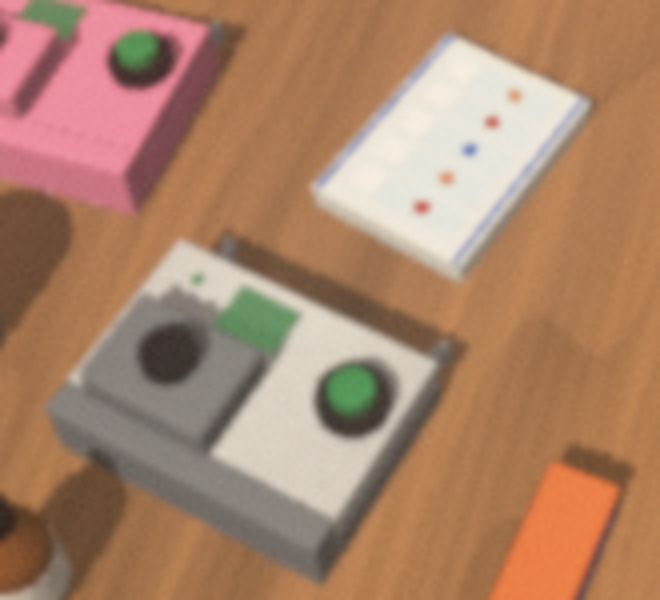

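View pics/scenecrop.png

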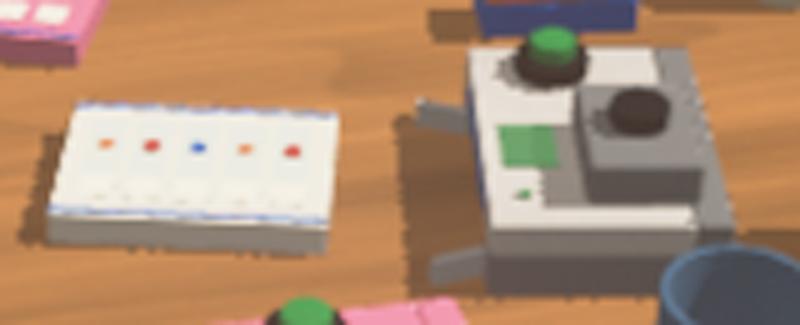

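```bash
cat > h.py <<'E'
from plant import *
import numpy as np, cv2
from scipy.optimize import least_squares
from scipy.spatial.transform import Rotation as R
def proj(P,K,T): 
    c=(np.asarray(P,float)-T[:3,3])@T[:3,:3]; p=c@K.T; return p[...,:2]/p[...,2:]
def wpose(o,ci):
    T=np.eye(4);T[:3,:3]=R.from_euler('xyz',o["tcp_rot"]).as_matrix();T[:3,3]=o["tool_pos"];return T@ci["mount"]
def place(q,L): 
    L=np.asarray(L,float);c,s=np.cos(q[2]),np.sin(q[2]);return np.c_[q[0]+c*L[:,0]-s*L[:,1],q[1]+s*L[:,0]+c*L[:,1],L[:,2]]
def fit(obs,q0): # obs: list of (K,T,L,px)
    f=lambda q:np.concatenate([(proj(place(q,L),K,T)-px).ravel() for K,T,L,px in obs])
    r=least_squares(f,q0,loss='soft_l1',x_scale=[100,100,1]);return r.x,f(r.x).reshape(-1,2)
E
python3 - <<'E'
from h import *
S=camera_info("side");C=camera_info("scene")
us=lambda p:(np.array(p)+.5)/4-.5+[155,185]
uc=lambda p:(np.array(p)+.5)/5-.5+[240,190]
cs=lambda c:(c["camera_matrix"],c["pose"])
TL=[[-75,-55,20],[-75,55,20],[75,55,20],[75,-55,20]]
t1=us([(452,35),(590,100),(462,265),(315,187)]);t2=uc([(48,212),(80,103),(338,113),(325,222)])
RL=[[-50,-86,45],[-50,86,45],[-5,60,67],[-78,-77,15],[-78,77,15]]
r1=us([(182,240),(440,358),(352,388),(228,240),(445,345)]);r2=uc([(490,228),(470,48),(553,38),(435,265),(420,105)])
np.set_printoptions(precision=2,suppress=True)
for n,L,a,b in(("tray",TL,t1,t2),("reader",RL,r1,r2)):
    for o in([(*cs(S),L,a),(*cs(C),L,b)],[(*cs(S),L,a)],[(*cs(C),L,b)]):
        q,e=fit(o,[500,100,1.57]);print(n,q,np.degrees(q[2]));print(e.T)
E
```

```text
tray [537.24 -28.95   1.27] 72.64630953621155
[[-0.56  0.75  0.14 -0.53 -0.29 -0.77  0.03  0.48]
 [-0.58  0.52  0.57 -0.27  0.14 -0.65 -0.54  0.65]]
tray [537.23 -29.36   1.27] 72.83471192938356
[[-0.63  0.74  0.32 -0.43]
 [-0.68  0.32  0.42 -0.3 ]]
tray [537.55 -28.66   1.26] 72.25872968458913
[[-0.27 -0.5   0.28  0.46]
 [ 0.07 -0.7  -0.39  0.81]]
reader [592.5  167.26   1.35] 77.09142826089301
[[-0.52 -0.46 -0.16 -0.24  1.34  0.56 -0.3   0.36 -0.08 -0.3 ]
 [-0.43  0.88 -0.71 -0.24 -0.13 -0.27 -0.16  0.05 -0.39 -1.  ]]
reader [591.94 167.64   1.35] 77.27656526192622
[[-0.49 -0.27  0.08 -0.23  1.49]
 [-0.18  0.96 -0.57 -0.03 -0.06]]
reader [594.18 166.59   1.34] 76.83790832930343
[[ 0.34 -0.22  0.42 -0.29 -0.25]
 [ 0.1   0.13  0.38 -0.05 -0.72]]
```

```bash
python3 - <<'E'
from h import *
np.set_printoptions(precision=3,suppress=True)
o=get_obs();M=R.from_euler('xyz',o["tcp_rot"]).as_matrix();print("tool axes cols\n",M,np.degrees(np.arctan2(M[1,2],M[0,2])),np.degrees(np.arctan2(M[1,1],M[0,1])))
def bp(c,p,z):
    K,T=c["camera_matrix"],c["pose"];d=T[:3,:3]@np.linalg.solve(K,[*p,1.]);return T[:3,3]+d*(z-T[2,3])/d[2]
C=camera_info("scene")
for n,p,z in(("purple corners",(194,237),20),("",(229,243),20),("",(207,278),20),("",(168,265),20),("pink",(264,183),20),("",(257,199),20),("",(209,192),20)): print(n,bp(C,p,z))
E
```

```text
tool axes cols
 [[-0.001 -0.931  0.364]
 [-0.001  0.364  0.931]
 [-1.     0.    -0.001]] 68.6425279031242 158.6425141397544
purple corners [ 556.145 -261.805   20.   ]
 [ 603.024 -174.378   20.   ]
 [ 726.659 -240.435   20.   ]
 [ 657.698 -330.141   20.   ]
pink [319.419 -32.175  20.   ]
 [407.564 -68.83   20.   ]
 [ 334.253 -204.834   20.   ]
```

Request:
{"op": "carry_out", "data": {
  "rows": [
    [15,-30,0,-5],
    [30,-60,0,-10],
    [50,-100,0,-15],
    [70,-135,0,-20],
    [88,-172,0,-25],
    [106,-208,0,-30],
    [125,-244,0,-35],
    [143,-280,0,-40],
    [161,-316,0,-45],
    [180,-352,0,-50],
    [198,-388,0,-55],
    [216,-424,0,-60],
    [235,-460,0,-65],
    [253,-496,0,-70],
    [272,-532,0,-75],
    [290,-568,0,-80],
    [305,-596,0,-84],
    [315,-616,0,-86],
    [315,-616,0,-86],
    [315,-616,0,-86]
  ],
  "hand": 60
}}

```text
time: 1.77
tool_pos: [505.8, -128.1, 225.2]
tcp_rot: [2.975, 1.568, 2.671]
contact_force: [0.3, -0.3, -0.1]
grip_width: 60.0
```

Request:
{"op": "carry_out", "data": {
  "rows": [
    [0,0,-30,0],
    [0,0,-60,0],
    [0,0,-90,0],
    [0,0,-110,0],
    [0,0,-110,0],
    [0,0,-110,0]
  ]
}}

```text
time: 2.27
tool_pos: [505.1, -126.9, 115.0]
tcp_rot: [2.983, 1.565, 2.68]
contact_force: [0.9, -0.4, -0.7]
grip_width: 60.1
```

```bash
python3 - <<'E'
from h import *
o=get_obs();print({k:o[k] for k in("time","tool_pos","tcp_rot","contact_force","grip_width")})
im=capture("wrist")
big=cv2.resize(im,None,fx=1.42,fy=1.42,interpolation=cv2.INTER_CUBIC)
cv2.imwrite("pics/w1.png",cv2.cvtColor(big,cv2.COLOR_RGB2BGR))
ci=camera_info("wrist")
print(proj(place([537.2,-29,np.radians(72.6)],[[-75,-55,20],[-75,55,20],[75,55,20],[75,-55,20]]),ci["camera_matrix"],wpose(o,ci))*1.42)
E
```

```text
{'time': 2.2667, 'tool_pos': array([ 505.0550448 , -126.88197995,  115.04667376]), 'tcp_rot': array([2.98265213, 1.56526005, 2.67970835]), 'contact_force': array([ 0.91201191, -0.36650842, -0.67855935]), 'grip_width': 60.07258421257738}
[[505.35338345 257.56238012]
 [300.23240364 257.40519052]
 [278.25447806 -76.95734775]
 [528.57091481 -77.36922541]]
```

View pics/w1.png

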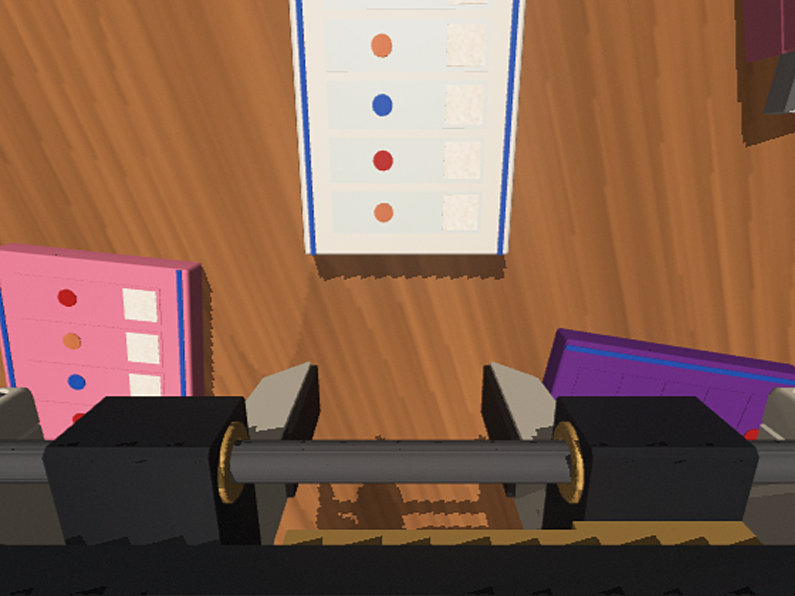

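The wrist view shows the white tray's rear corners at (507,254) and (306,254). I predicted (505,257) and (300,257), so the fit agrees to about 2 mm. The fingers will come down clear of the pink tray (203,265) and the purple tray (560,330).

Request:
{"op": "carry_out", "data": {
  "rows": [
    [3,-1,-25,0],
    [3,-1,-55,0],
    [3,-1,-80,0],
    [3,-1,-97,0],
    [3,-1,-106,0],
    [3,-1,-108,0],
    [3,-1,-108,0],
    [3,-1,-108,0]
  ]
}}

```text
time: 2.98
tool_pos: [510.2, -128.8, 9.9]
tcp_rot: [0.653, 1.57, 0.35]
contact_force: [-0.5, 0.6, -0.2]
grip_width: 59.9
```

```bash
cat >> h.py <<'E'
def tooyaw(o): 
    M=R.from_euler('xyz',o["tcp_rot"]).as_matrix(); return np.degrees(np.arctan2(M[1,2],M[0,2]))+90
RX=np.array([592.5,167.3]);RA=77.1
def car(tray,segs,off=84.5): # tray (x,y,yawdeg) in reader frame; segs (len,endyaw,n) -> TCP world + heading
    x,y,h=tray;out=[]
    for L,h1,n in segs:
        for i in range(n):
            hn=h+(h1-h)/(n-i);m=np.radians((h+hn)/2);x+=L/n*np.cos(m);y+=L/n*np.sin(m);h=hn
            p=np.array([x-off*np.cos(np.radians(h)),y-off*np.sin(np.radians(h))]);a=np.radians(RA)
            out.append([*(RX+[np.cos(a)*p[0]-np.sin(a)*p[1],np.sin(a)*p[0]+np.cos(a)*p[1]]),h+RA,x,y,h])
    return np.array(out)
def rel(w):
    a=np.radians(RA);d=np.array(w[:2])-RX
    return np.array([np.cos(a)*d[0]+np.sin(a)*d[1],-np.sin(a)*d[0]+np.cos(a)*d[1]])
E
python3 - <<'E'
from h import *
np.set_printoptions(precision=1,suppress=True)
o=get_obs();print(o["tool_pos"],o["contact_force"],tooyaw(o))
t=[*rel([539,-28]),72.6-RA];print("tray rel",t,"tcp rel",rel(o["tool_pos"]))
W=car(t,[(1,-4.5,1),(25,-8,5),(20,-8,4),(60,0,12)])
print(np.c_[W[:,:2]-o["tool_pos"][:2],W[:,2]-tooyaw(o),W[:,3:]])
E
```

```text
[ 510.2 -128.8    9.9] [-0.5  0.6 -0.2] 72.63683499293788
tray rel [np.float64(-202.3147424321315), np.float64(8.548976232291551), -4.5] tcp rel [-307.    14.1]
[[   3.8   21.1   -0.  -201.3    8.5   -4.5]
 [   4.3   26.2   -0.7 -196.3    8.    -5.2]
 [   4.9   31.3   -1.4 -191.4    7.6   -5.9]
 [   5.6   36.3   -2.1 -186.4    7.    -6.6]
 [   6.3   41.4   -2.8 -181.4    6.4   -7.3]
 [   7.1   46.4   -3.5 -176.5    5.7   -8. ]
 [   8.9   51.1   -3.5 -171.5    5.1   -8. ]
 [  10.7   55.8   -3.5 -166.6    4.4   -8. ]
 [  12.5   60.5   -3.5 -161.6    3.7   -8. ]
 [  14.2   65.1   -3.5 -156.7    3.    -8. ]
 [  16.9   69.5   -2.9 -151.7    2.3   -7.3]
 [  19.5   73.8   -2.2 -146.7    1.7   -6.7]
 [  22.1   78.2   -1.5 -141.8    1.1   -6. ]
 [  24.6   82.7   -0.9 -136.8    0.6   -5.3]
 [  27.1   87.1   -0.2 -131.8    0.2   -4.7]
 [  29.5   91.6    0.5 -126.8   -0.2   -4. ]
 [  31.9   96.1    1.1 -121.8   -0.5   -3.3]
 [  34.2  100.6    1.8 -116.9   -0.8   -2.7]
 [  36.5  105.2    2.5 -111.9   -1.    -2. ]
 [  38.7  109.8    3.1 -106.9   -1.1   -1.3]
 [  40.8  114.4    3.8 -101.9   -1.2   -0.7]
 [  42.9  119.1    4.5  -96.9   -1.2    0. ]]
```

Request:
{"op": "carry_out", "data": {
  "rows": [
    [1,7,-3,0],
    [2,13,-3,0],
    [3,18,-3,0],
    [4,21,-3,0],
    [4,24,-3,-0.4],
    [4.3,26,-3,-0.7],
    [4.6,28.5,-3,-1.1],
    [5,31,-3,-1.4],
    [5.3,34,-3,-1.8],
    [5.6,36.5,-3,-2.1],
    [6,39,-3,-2.5],
    [6.3,41.5,-3,-2.8],
    [6.7,44,-3,-3.2],
    [7.1,46.5,-3,-3.5],
    [8,49,-3,-3.5],
    [9,51,-3,-3.5],
    [9,51,-3,-3.5]
  ]
}}

```text
time: 4.4
tool_pos: [519.3, -77.1, 6.7]
tcp_rot: [1.523, 1.57, 1.16]
contact_force: [0.2, 0.2, 0.9]
grip_width: 60.1
```

```bash
python3 - <<'E'
from h import *
np.set_printoptions(precision=1,suppress=True)
o=get_obs();print(o["time"],o["tool_pos"],o["contact_force"],tooyaw(o),rel(o["tool_pos"]))
im=capture("wrist");cv2.imwrite("pics/w2.png",cv2.cvtColor(cv2.resize(im,None,fx=1.42,fy=1.42,interpolation=cv2.INTER_CUBIC),cv2.COLOR_RGB2BGR))
E
```

```text
4.4 [519.3 -77.1   6.7] [0.2 0.2 0.9] 69.15469572904453 [-254.6   16.8]
```

View pics/w2.png

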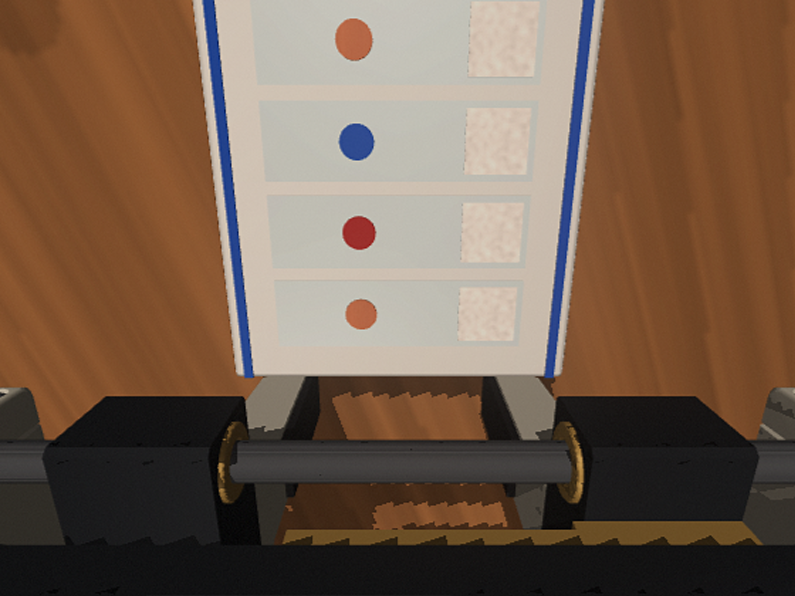

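The tray's rear edge, (238,376) to (561,376), sits square and centred against both fingers. I'll compute its pose and the rest of the path.

```bash
python3 - <<'E'
from h import *
np.set_printoptions(precision=1,suppress=True)
o=get_obs();ci=camera_info("wrist");T=wpose(o,ci);K=ci["camera_matrix"]
Q=[]
for p in((561,376),(238,376)):
    d=T[:3,:3]@np.linalg.solve(K,[(p[0]+.5)/1.42-.5,(p[1]+.5)/1.42-.5,1.]);Q.append((T[:3,3]+d*(20-T[2,3])/d[2])[:2])
Q=np.array(Q);v=Q[1]-Q[0];yaw=np.degrees(np.arctan2(v[1],v[0]))-90;m=Q.mean(0)
print("width",np.hypot(*v),"yaw",yaw,"mid-tcp",np.hypot(*(m-o["tool_pos"][:2])),rel(m))
a=np.radians(tooyaw(o));tp=o["tool_pos"][:2]
off=np.hypot(*(m-tp))+75; h=tooyaw(o)-RA
c=rel(tp+off*np.array([np.cos(a),np.sin(a)]));print("tray",c,h,"off",off)
W=car([*c,h],[(24,-8.5,6),(58,0,20),(6,0,2)],off)
print(np.c_[W[:,:2]-o["tool_pos"][:2],W[:,2]-tooyaw(o),W[:,3:]])
E
```

```text
width 107.06804604296588 yaw 69.0514389332175 mid-tcp 12.246035774218477 [-242.5   15.1]
tray [-168.2    4.8] -7.952704697621698 off 87.24603577421848
[[   1.3    3.8   -0.1 -164.3    4.2   -8. ]
 [   2.6    7.6   -0.2 -160.3    3.7   -8.1]
 [   3.9   11.4   -0.3 -156.4    3.1   -8.2]
 [   5.2   15.1   -0.4 -152.4    2.5   -8.3]
 [   6.5   18.9   -0.5 -148.4    1.9   -8.4]
 [   7.9   22.7   -0.5 -144.5    1.4   -8.5]
 [   9.5   25.2   -0.1 -141.6    0.9   -8.1]
 [  11.2   27.6    0.3 -138.7    0.5   -7.6]
 [  12.8   30.1    0.7 -135.9    0.2   -7.2]
 [  14.4   32.6    1.2 -133.    -0.2   -6.8]
 [  15.9   35.2    1.6 -130.1   -0.5   -6.4]
 [  17.5   37.7    2.  -127.2   -0.8   -6. ]
 [  19.    40.2    2.4 -124.3   -1.1   -5.5]
 [  20.6   42.8    2.9 -121.5   -1.4   -5.1]
 [  22.1   45.3    3.3 -118.6   -1.6   -4.7]
 [  23.6   47.9    3.7 -115.7   -1.9   -4.3]
 [  25.    50.5    4.1 -112.8   -2.1   -3.8]
 [  26.5   53.1    4.6 -109.9   -2.3   -3.4]
 [  27.9   55.7    5.  -107.    -2.4   -3. ]
 [  29.3   58.3    5.4 -104.1   -2.6   -2.6]
 [  30.7   61.     5.8 -101.2   -2.7   -2.1]
 [  32.    63.6    6.3  -98.3   -2.8   -1.7]
 [  33.4   66.2    6.7  -95.4   -2.8   -1.3]
 [  34.7   68.9    7.1  -92.5   -2.9   -0.8]
 [  36.    71.6    7.5  -89.6   -2.9   -0.4]
 [  37.3   74.2    8.   -86.7   -2.9    0. ]
 [  38.    77.2    8.   -83.7   -2.9    0. ]
 [  38.7   80.1    8.   -80.7   -2.9    0. ]]
```

```bash
python3 - <<'E'
from h import *
np.set_printoptions(precision=1,suppress=True)
o=get_obs();a=np.radians(tooyaw(o));h=tooyaw(o)-RA;off=86.5
c=rel(o["tool_pos"][:2]+off*np.array([np.cos(a),np.sin(a)]))
W=car([*c,h],[(6,h,2),(50,0,16)],off)
print(np.c_[W[:,:2]-o["tool_pos"][:2],W[:,2]-tooyaw(o),W[:,3:]])
E
```

```text
[[   1.1    2.8    0.  -166.     4.5   -8. ]
 [   2.1    5.6    0.  -163.     4.1   -8. ]
 [   3.9    8.3    0.5 -159.9    3.6   -7.5]
 [   5.7   10.9    1.  -156.8    3.2   -7. ]
 [   7.5   13.6    1.5 -153.7    2.9   -6.5]
 [   9.2   16.3    2.  -150.6    2.5   -6. ]
 [  10.9   19.1    2.5 -147.5    2.2   -5.5]
 [  12.6   21.8    3.  -144.4    1.9   -5. ]
 [  14.3   24.6    3.5 -141.3    1.7   -4.5]
 [  15.9   27.3    4.  -138.2    1.5   -4. ]
 [  17.5   30.1    4.5 -135.1    1.3   -3.5]
 [  19.1   32.9    5.  -131.9    1.1   -3. ]
 [  20.7   35.7    5.5 -128.8    0.9   -2.5]
 [  22.2   38.5    6.  -125.7    0.8   -2. ]
 [  23.7   41.4    6.5 -122.6    0.7   -1.5]
 [  25.2   44.2    7.  -119.4    0.6   -1. ]
 [  26.7   47.1    7.5 -116.3    0.6   -0.5]
 [  28.1   49.9    8.  -113.2    0.6    0. ]]
```

Request:
{"op": "carry_out", "data": {
  "rows": [
    [1,3,0,0],
    [2,5.5,0,0],
    [4,8.3,0,0.5],
    [5.7,11,0,1],
    [7.5,13.6,0,1.5],
    [9.2,16.3,0,2],
    [11,19,0,2.5],
    [12.6,21.8,0,3],
    [14.3,24.6,0,3.5],
    [16,27.3,0,4],
    [17.5,30,0,4.5],
    [19,33,0,5],
    [20.7,35.7,0,5.5],
    [22.2,38.5,0,6],
    [23,40,0,6.5],
    [23,40,0,6.5]
  ]
}}

```text
time: 5.78
tool_pos: [542.5, -36.7, 6.6]
tcp_rot: [1.417, 1.57, 1.167]
contact_force: [0.5, 0.1, 0.5]
grip_width: 59.8
```

```bash
python3 - <<'E'
from h import *
np.set_printoptions(precision=1,suppress=True)
o=get_obs();print(o["time"],o["tool_pos"],o["contact_force"],o["moment"],tooyaw(o),rel(o["tool_pos"]))
w=capture("wrist");s=capture("side");c=capture("scene")
cv2.imwrite("pics/w3raw.png",w[...,::-1]);cv2.imwrite("pics/s3raw.png",s[...,::-1])
A=cv2.resize(w,None,fx=.9,fy=.9)[:300,40:480];B=cv2.resize(c[170:270,260:400],None,fx=4,fy=4,interpolation=cv2.INTER_CUBIC)[:300]
S=cv2.resize(s[185:335,155:320],None,fx=2,fy=2,interpolation=cv2.INTER_CUBIC)
out=np.zeros((600,800,3),np.uint8);out[:300,:440]=A;out[:300,440:770]=S;out[300:,:560]=B
cv2.imwrite("pics/c3.png",out[...,::-1])
E
```

```text
5.7833 [542.5 -36.7   6.6] [0.5 0.1 0.5] [-0.1  0.1  0. ] 75.70615493315618 [-210.     3.2]
```

View pics/c3.png

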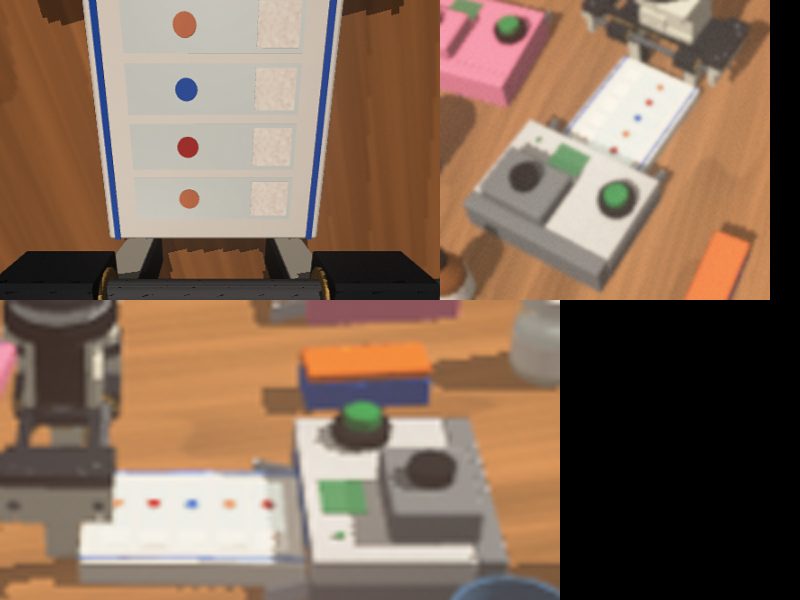

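The tray is straight, its front end is between the guides, and it's still centred on the fingers. I'll keep pushing.

Request:
{"op": "carry_out", "data": {
  "rows": [
    [1.3,2.8,0,0.4],
    [2.5,5.6,0,0.7],
    [3.7,8.4,0,1.1],
    [4.8,11.2,0,1.4],
    [5.5,14,0,1.4],
    [6.2,17,0,1.4],
    [6.8,20,0,1.4],
    [7.5,23,0,1.4],
    [8.2,26,0,1.4],
    [8.9,29,0,1.4],
    [9.6,32,0,1.4],
    [10,34,0,1.4],
    [10,34,0,1.4]
  ]
}}

```text
time: 7.02
tool_pos: [552.3, -2.5, 6.6]
tcp_rot: [1.633, 1.569, 1.407]
contact_force: [-0.9, -0.1, 1.0]
grip_width: 59.8
```

```bash
python3 - <<'E'
from h import *
np.set_printoptions(precision=1,suppress=True)
o=get_obs();print(o["time"],o["tool_pos"],o["contact_force"],o["moment"],tooyaw(o),rel(o["tool_pos"]))
w=capture("wrist");s=capture("side")
A=cv2.resize(w,None,fx=.8,fy=.8);S=cv2.resize(s[205:315,175:310],None,fx=2.4,fy=2.4,interpolation=cv2.INTER_CUBIC)
out=np.zeros((336,800,3),np.uint8);out[:,:448]=A;out[:264,450:774]=S
cv2.imwrite("pics/c4.png",out[...,::-1])
E
```

```text
7.0167 [552.3  -2.5   6.6] [-0.9 -0.1  1. ] [-0.1  0.  -0. ] 77.06366032183203 [-174.5    1.3]
```

View pics/c4.png

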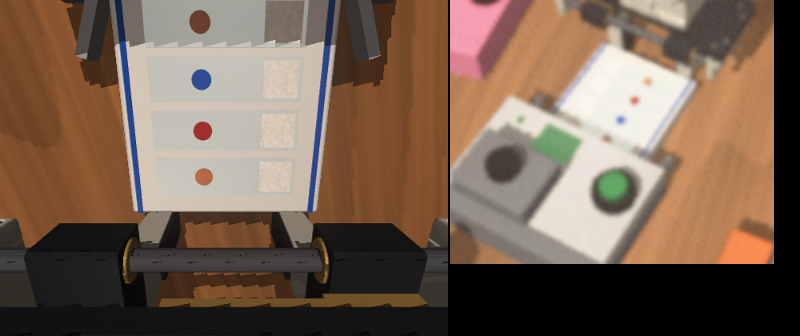

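The guide tips are at (87,58) and (370,58), with the tray centred between them to about 1.5 mm and parallel. There's no contact load.

Request:
{"op": "carry_out", "data": {
  "rows": [
    [0.9,4,0,0],
    [1.8,8,0,0],
    [2.7,12,0,0],
    [3.7,16,0,0],
    [4.6,20,0,0],
    [5.5,24,0,0],
    [6.4,28,0,0],
    [7.3,32,0,0],
    [8.2,36,0,0],
    [9.2,40,0,0],
    [10.1,44,0,0],
    [11,48,0,0],
    [11.7,51,0,0],
    [12.4,54,0,0],
    [12.8,56,0,0],
    [12.8,56,0,0]
  ]
}}

```text
time: 8.45
tool_pos: [565.2, 53.7, 6.7]
tcp_rot: [1.506, 1.569, 1.28]
contact_force: [0.9, 0.1, 0.1]
grip_width: 59.9
```

Request:
{"op": "carry_out", "data": {
  "rows": [
    [0.2,1,0,0],
    [0.4,2,0,0],
    [0.7,3,0,0],
    [0.9,4,0,0],
    [1.1,5,0,0],
    [1.1,5,0,0]
  ]
}}

```text
time: 8.95
tool_pos: [566.3, 58.9, 6.7]
tcp_rot: [1.456, 1.569, 1.23]
contact_force: [-0.3, -0.6, 0.1]
grip_width: 60.1
```

```bash
python3 - <<'E'
from h import *
np.set_printoptions(precision=1,suppress=True)
o=get_obs();print(o["time"],o["tool_pos"],o["contact_force"],o["moment"],tooyaw(o),rel(o["tool_pos"]))
E
```

```text
8.95 [566.3  58.9   6.7] [-0.3 -0.6  0.1] [-0.3  0.1  0. ] 77.06650445838986 [-111.5    1.3]
```

Request:
{"op": "carry_out", "data": {
  "rows": [
    [0.1,0.5,0,0],
    [0.2,1,0,0],
    [0.3,1.5,0,0],
    [0.4,2,0,0],
    [0.6,2.5,0,0],
    [0.7,3,0,0],
    [0.7,3,0,0]
  ]
}}

```text
time: 9.53
tool_pos: [567.0, 62.0, 6.7]
tcp_rot: [1.461, 1.569, 1.236]
contact_force: [-0.9, -0.7, 0.0]
grip_width: 59.6
```

Request:
{"op": "carry_out", "data": {
  "rows": [
    [0.1,0.5,0,0],
    [0.2,1,0,0],
    [0.3,1.5,0,0],
    [0.3,1.5,0,0]
  ]
}}

```text
time: 9.87
tool_pos: [567.4, 63.7, 6.7]
tcp_rot: [1.437, 1.569, 1.211]
contact_force: [-0.9, -0.7, 0.2]
grip_width: 59.9
```

Request:
{"op": "carry_out", "data": {
  "rows": [
    [0.1,0.5,0,0],
    [0.2,1,0,0],
    [0.2,1,0,0]
  ]
}}

```text
time: 10.12
tool_pos: [567.6, 64.8, 6.6]
tcp_rot: [1.453, 1.569, 1.228]
contact_force: [-0.3, -1.8, 0.3]
grip_width: 60.1
```

Request:
{"op": "carry_out", "data": {
  "rows": [
    [0.1,0.5,0,0],
    [0.2,1,0,0],
    [0.2,1,0,0]
  ]
}}

```text
time: 10.37
tool_pos: [567.6, 64.8, 6.7]
tcp_rot: [1.656, 1.57, 1.431]
contact_force: [-1.7, -5.7, 0.7]
grip_width: 60.1
```

The tray has stalled at TCP reader x ≈ -105.5, where I predicted -106.5, and the force is rising. One small push will seat it, then I'll back off.

Request:
{"op": "carry_out", "data": {
  "rows": [
    [0.2,1,0,0],
    [0.4,1.6,0,0],
    [0.4,1.6,0,0],
    [0.4,1.6,0,0]
  ]
}}

```text
time: 10.7
tool_pos: [567.6, 64.9, 6.7]
tcp_rot: [-1.949, 1.569, -2.175]
contact_force: [-3.6, -8.9, 2.2]
grip_width: 59.7
```

```bash
python3 - <<'E'
from h import *
np.set_printoptions(precision=1,suppress=True)
o=get_obs();print(o["time"],o["tool_pos"],o["contact_force"],o["moment"],tooyaw(o),rel(o["tool_pos"]))
w=capture("wrist");s=capture("side")
A=cv2.resize(w,None,fx=.8,fy=.8);S=cv2.resize(s[205:315,175:310],None,fx=2.4,fy=2.4,interpolation=cv2.INTER_CUBIC)
out=np.zeros((336,800,3),np.uint8);out[:,:448]=A;out[:264,450:774]=S
cv2.imwrite("pics/c5.png",out[...,::-1])
E
```

```text
10.7 [567.6  64.9   6.7] [-3.6 -8.9  2.2] [-1.7  0.3 -0.1] 77.07735799112368 [-105.4    1.4]
```

View pics/c5.png

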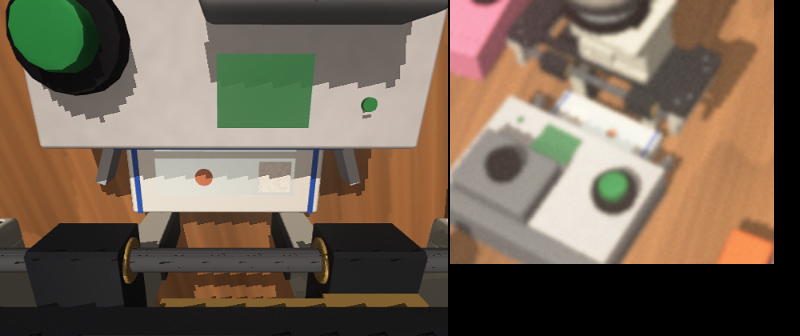

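The tray is square and home: about 45 mm sticks out of the mouth and the force settled at 9-10 N. Now I'll back off straight, rise, and close the fingers.

Request:
{"op": "carry_out", "data": {
  "rows": [
    [-0.7,-3,0,0],
    [-2,-9,0,0],
    [-4.5,-20,0,0],
    [-7,-30,0,0],
    [-7,-30,20,0],
    [-7,-30,50,0],
    [-7,-30,85,0],
    [-7,-30,115,0],
    [-7,-20,135,0],
    [-7,0,140,0],
    [-7,20,140,0],
    [-7,30,140,0],
    [-7,30,140,0],
    [-7,30,140,0]
  ],
  "hand": 60
}}

```text
time: 11.97
tool_pos: [560.2, 94.5, 146.2]
tcp_rot: [-2.181, 1.568, -2.406]
contact_force: [1.1, -0.4, 0.9]
grip_width: 59.8
```

Request:
{"op": "carry_out", "data": {
  "rows": [
    [0,0,0,0],
    [0,0,0,0],
    [0,0,0,0],
    [0,0,0,0],
    [0,0,0,0],
    [0,0,0,0],
    [0,0,0,0],
    [0,0,0,0]
  ],
  "hand": 0
}}

```text
time: 12.63
tool_pos: [560.2, 94.4, 146.2]
tcp_rot: [-2.164, 1.568, -2.388]
contact_force: [0.2, -0.0, -0.7]
grip_width: 11.1
```

```bash
python3 - <<'E'
from h import *
np.set_printoptions(precision=1,suppress=True)
o=get_obs();print(o["time"],o["tool_pos"],o["contact_force"],tooyaw(o),rel(o["tool_pos"]),o["grip_width"])
w=capture("wrist");ci=camera_info("wrist");T=wpose(o,ci);K=ci["camera_matrix"]
a=np.radians(RA);k=RX+[np.cos(a)*-5-np.sin(a)*60,np.sin(a)*-5+np.cos(a)*60];print("key pred",k,proj([*k,67],K,T)*1.42)
hsv=cv2.cvtColor(w,cv2.COLOR_RGB2HSV);m=cv2.inRange(hsv,(50,120,60),(75,255,255))
n,l,st,ce=cv2.connectedComponentsWithStats(m)
for s,c in zip(st[1:],ce[1:]):
    if s[4]>150: 
        d=T[:3,:3]@np.linalg.solve(K,[*c,1.]);print(s,c*1.42,T[:3,3]+d*(67-T[2,3])/d[2])
cv2.imwrite("pics/w6.png",cv2.resize(w,None,fx=1.42,fy=1.42,interpolation=cv2.INTER_CUBIC)[...,::-1])
E
```

```text
12.6333 [560.2  94.4 146.2] [ 0.2 -0.  -0.7] 77.13306881337621 [-78.2  15.2] 11.135541432738574
key pred [532.9 175.8] [305. 171.]
[ 198  100   37   38 1085] [306.9 168.7] [534.1 176.6  67. ]
[507 282  31  28 671] [741.6 419.7] [734.2  -9.   67. ]
```

View pics/w6.png

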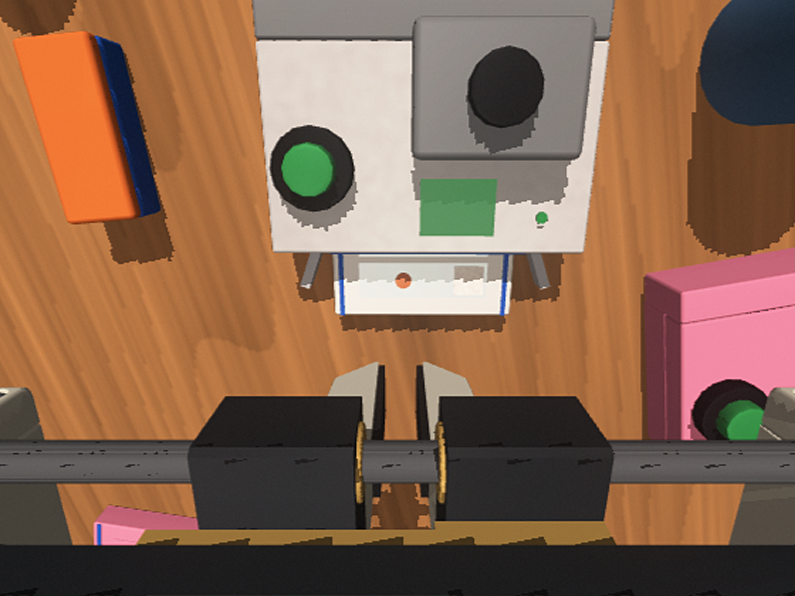

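The start key is at (307,169), measured at (534,176.5) against a predicted (533,176). The tray hasn't moved since I withdrew.

Request:
{"op": "carry_out", "data": {
  "rows": [
    [-6,20,0,0],
    [-14,45,0,0],
    [-22,70,0,0],
    [-26,82,0,0],
    [-26,82,-15,0],
    [-26,82,-35,0],
    [-26,82,-55,0],
    [-26,82,-65,0],
    [-26,82,-70,0],
    [-26,82,-70,0],
    [-26,82,-70,0]
  ],
  "hand": 0
}}

```text
time: 13.6
tool_pos: [534.7, 176.4, 76.7]
tcp_rot: [-1.952, 1.569, -2.177]
contact_force: [-1.0, -0.7, 0.2]
grip_width: 0.2
```

Request:
{"op": "carry_out", "data": {
  "rows": [
    [0,0,-2,0],
    [0,0,-4,0],
    [0,0,-6,0],
    [0,0,-8,0],
    [0,0,-10,0],
    [0,0,-12,0],
    [0,0,-13,0],
    [0,0,-13,0]
  ]
}}

```text
time: 14.27
tool_pos: [534.9, 176.4, 63.8]
tcp_rot: [-1.861, 1.569, -2.086]
contact_force: [0.6, -0.4, 2.6]
grip_width: 0.2
```

Request:
{"op": "carry_out", "data": {
  "rows": [
    [0,0,-1,0],
    [0,0,-2,0],
    [0,0,-3,0],
    [0,0,-4,0],
    [0,0,-4,0],
    [0,0,-4,0]
  ]
}}

```text
time: 14.77
tool_pos: [534.9, 176.4, 61.1]
tcp_rot: [-1.454, 1.569, -1.679]
contact_force: [-3.9, -1.6, 12.9]
grip_width: 0.3
```

Request:
{"op": "carry_out", "data": {
  "rows": [
    [0,0,-1,0],
    [0,0,-2,0],
    [0,0,-2,0],
    [0,0,-2,0]
  ]
}}

```text
time: 15.1
tool_pos: [535.0, 176.4, 61.0]
tcp_rot: [-0.863, 1.569, -1.087]
contact_force: [-5.2, -2.2, 17.1]
grip_width: 0.3
```

The key bottomed at z = 61.0, which is 6 mm of travel, with 17 N on it against the 4 N needed. I'll release it by going straight up, then retreat.

Request:
{"op": "carry_out", "data": {
  "rows": [
    [0,0,3,0],
    [0,0,8,0],
    [0,0,15,0],
    [0,0,35,0],
    [0,0,65,0],
    [0,0,100,0],
    [0,-30,130,0],
    [0,-65,140,0],
    [0,-95,145,0],
    [0,-110,145,0],
    [0,-110,145,0],
    [0,-110,145,0]
  ]
}}

```text
time: 16.1
tool_pos: [535.0, 66.0, 206.0]
tcp_rot: [-0.849, 1.569, -1.075]
contact_force: [-0.2, 0.1, -0.9]
grip_width: 0.4
```

```bash
python3 - <<'E'
from h import *
np.set_printoptions(precision=1,suppress=True)
o=get_obs();print(o["time"],o["tool_pos"],o["contact_force"],tooyaw(o),rel(o["tool_pos"]))
w=capture("wrist");c=capture("scene");ci=camera_info("wrist");T=wpose(o,ci);K=ci["camera_matrix"]
L=lambda p:place([*RX,np.radians(RA)],p)
print("pred home tray rear corners",proj(L([[-95,-54,20],[-95,56,20]]),K,T)-[0,0])
hsv=cv2.cvtColor(w,cv2.COLOR_RGB2HSV);m=cv2.inRange(hsv,(50,120,60),(75,255,255))
n,l,st,ce=cv2.connectedComponentsWithStats(m)
for s,p in zip(st[1:],ce[1:]):
    if s[4]>150: print(s,p)
print("key pred up/down",proj(L([[-5,60,67],[-5,60,61]]),K,T))
out=np.zeros((420,800,3),np.uint8);out[:,:420]=w[:,70:490];out[:285,420:]=cv2.resize(c,(380,285),interpolation=cv2.INTER_AREA)
cv2.imwrite("pics/f.png",out[...,::-1])
E
```

```text
16.1 [535.  66. 206.] [-0.2  0.1 -0.9] 77.03279745546074 [-111.6   33.5]
pred home tray rear corners [[366.  172.3]
 [259.  172.5]]
[234  58  31  32 762] [248.8  73.7]
[495 220  29  27 573] [508.9 232.5]
key pred up/down [[248.   74.4]
 [248.6  75. ]]
```

View pics/f.png

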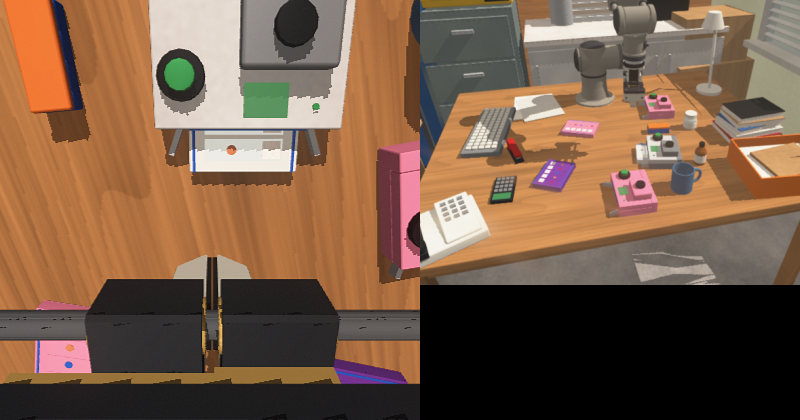

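The tray's rear corners are at (260,171) and (365,171), against a home prediction of (259,172) and (366,172). The key is back up and nothing else has moved, so I'm handing in.

```bash
python3 -c "
from plant import *
print(close_job())"
```

```text
the job is handed in; nothing more can be done
None
```

The white tray is home in the white and grey reader, and the green start key was pressed fully down and let go. I handed the job in at about 16 s, well under the 72 s limit.

- **Tray:** I pushed it flat with two spread fingers and straightened it before the mouth. It went in slowly until it stalled on the back stop at about 6–10 N, within about 1 mm of where I predicted. After I withdrew, its rear corners were within about 1–2 pixels of the predicted home position, and it lay square.
- **Start key:** I pressed it only after the tray was home. It bottomed at 61 mm, which is its full 6 mm of travel, with about 17 N on it, and then I released it straight up. The last wrist picture shows the key where it should be, but that view can't clearly tell up from down. Its return therefore rests on the spring and on the zero force measured after release.
- **Bystanders:** They all look undisturbed in the last scene picture, though I checked them only by eye and at reduced size. The arm ended clear of everything.

No check failed or disagreed.

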